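# Clamp the pull-out gauge and hold its arm at the set clip

### The job

Clamp the pull-out gauge to the laser bed by turning its two captive knobs clockwise to their end stops, the one at the tail (closed) end first and then the one at the mouth end. Then press the lock button on top of the housing so that the sprung arm pops free, pull the arm out by its upright post until its pointer stands opposite the set clip on the scale, and finish while still holding it there against the spring. Leave the nest tray, the lens cap and the bottle where they are.

Things in the scene. Friction and masses are not known exactly. Their poses are not given: they have to be found in the camera images.
- gauge: Gauge fixed on the bed: dark foot plate 145 x 230 x 12 mm, grey tube housing (36 mm wide, top 52 mm above the bed, dark 54 mm high collar at its mouth), steel scale rail. Origin on the bed mid-plate; +y: the way the arm pulls out (tail at -y, mouth at y=+85 mm), +z up. Knobs at x=-45 mm, y=-75 (tail) and +75 (mouth); housing centred on x=+35 mm. Yaw varies by 20 degrees.
- tail_knob_grip (a point): Tail-end captive knob, black, with a straight upright grip bar 14 mm wide, 42 mm long and 32 mm high on a 44 mm disc. Point on its axis, 49 mm above the bed and 7 mm below the bar's top, the height to grip. The point's x axis lies along the bar (turns with it), z up.
- tail_knob (a joint): Angle of the tail knob, rad: grows clockwise seen from above, end stop (tight) at 1.5, starts between 0.1 and 0.5. Zero has the bar along the gauge's x axis. Stays where left; turning takes 0.05 Nm.
- mouth_knob_grip (a point): Mouth-end captive knob, the same as the tail one. Point on its axis, 49 mm above the bed; x axis along its grip bar, z up.
- mouth_knob (a joint): Angle of the mouth knob, rad, as for the tail knob: clockwise to its end stop at 1.5, starts between 0.1 and 0.5.
- button_top (a point): Centre of the top face of the round steel lock button (22 mm across) on top of the housing, 70 mm above the bed at rest.
- lock_button (a joint): Travel of the lock button, m: 0 at rest, 0.006 fully down (5 N; it springs back). The arm is released at about 0.004.
- extension (a joint): Extension of the telescoping arm, m: 0 locked home, end stop 0.135. When the button is pressed it springs out by itself to about 0.025, where the lock no longer catches; further out it pulls back with 60 N/m (2 to 5 N at the clip) and returns to about 0.03 when let go.
- beam: The telescoping arm (steel bar) with its upright square post at the outer end, one rigid part; the post is 16 x 16 mm, 48 mm high, its sides along the gauge's x and y. Origin at the post's foot on top of the bar, 42 mm above the bed; there is 32 mm between post and housing when locked, some 57 mm when popped out.
- post_mid (a point): Grip point inside the post, on its axis, 68 mm above the bed (the post's top is at 90 mm). The pointer is level with the post's axis along the gauge's y.
- pointer_tip (a point): Tip of the arm's small pointer, over the scale rail, 26 mm above the bed, 28 mm to the gauge's +x side of the post's axis; moves with the arm.
- clip_index (a point): Set clip on the scale rail, a dark block 8 mm wide along the gauge's y with a thin white line across its middle, top 29 mm above the bed. Point: middle of the clip's edge that faces the pointer's path; its y axis is the gauge's y. The joint value (arm extension) that brings the pointer opposite it lies between 0.055 and 0.115.
- nest_tray: Bystander: loose ivory nest tray, 220 x 150 mm, with two aluminium arch handles, 74 mm high. Origin at the centre of its underside.
- lens_cap: Bystander: loose black lens cap, 72 mm across, 18 mm high. Origin at the centre of its underside.
- wipe_bottle: Bystander: loose white bottle, 52 mm across, 130 mm high. Origin at the centre of its underside.

How it is judged:
By the outcome, as a careful person would: the job done as asked, in the order asked, and still so for the second after the job is handed in, while the arm keeps its last pose, push and grip.
It also fails if it takes over 62 s, if anything falls off the work surface, if the arm or the gripper's body presses on something with over 40 N, if the wrist force passes 120 N, or if a joint passes its speed limit or range.

### The arm

A 6-joint arm with a two-finger parallel gripper is mounted at the origin on the work surface. World frame = base frame: x ahead of the robot, y to its left, z up, the work surface at z = 0. Lengths are in m, angles in rad, forces in N, time in s.
With the tool pointing down it reaches from about 0.325 to 0.775 m from the base axis. Payload 5.5 kg.
Tool frame: the origin (TCP) lies between the finger pads; the fingertips stand 22 mm ahead of it and the grasp point (between the pads) lies 3 mm ahead of it; z points along the fingers, y is the line along which they close (so a half turn about z gives the same grasp; the last joint's range is limited). The gripper opens to 88 mm and grips with 3 to 60 N. Pads are 20 mm wide; open, the fingers measure 115 mm over their backs; the gripper's body (75 mm by 178 mm) begins 61 mm behind the grasp point.
Start: joints at [1.127, 0.091, 1.231, -0, 1.82, -0.057], TCP at [0.226, 0.556, 0.245] pointing down, gripper open.
Joint ranges: [-2.87, 2.87], [-0.86, 2.18], [0.17, 2.46], [-1.51, 4.65], [0.06, 2.69], [-2.65, 2.65]. Speed limits (rad/s): [2.57, 2.57, 3.01, 3.14, 3.14, 3.14].

### API

Orientations are given as a rotation vector (axis times angle).
In Python, from bench import manip, sensors, read_camera gives the robot as it stands. Calls block until the motion is done:
- manip.move_pose(position, orientation): joint-space move of the TCP to a pose.
- manip.line_to(position, rot=None, rate=0.15): straight line of the TCP; rot=None keeps the orientation; rate is the mean speed in m/s.
- manip.goto_joints(angles): joint-space move.
- manip.ungrasp() and manip.close(f_grip=None): open the fingers fully, or close them until they stop; f_grip is the grip in N (None keeps the last).
- manip.sleep(seconds).
- manip.inverse_kinematics(position, orientation): joint angles nearest the present ones, or None.
- sensors.get_state(): the state.
- read_camera(name): name is "scene" or "top" or "wrist"; returns a dict with "pixels" (480x640x3 uint8, blue, green, red), "mtx" (3x3 intrinsics, pixels), "world_to_cam" (4x4, takes a point from world to camera coordinates); the wrist camera has in their place "mount" (4x4, takes a point from camera to tool coordinates, whose origin is the TCP and whose axes are the flange's). Camera axes: x right, y down, z forward; pixel columns grow to the right and rows downward; lengths in m; the calibration is good to about 2 mm. A picture is of the moment at which its call begins: read the wrist's pose just before it. There is no depth.
A pose or a line that the arm cannot do raises manip.IKError and nothing moves.
- manip.close_job(): hands the job in; it is judged then, once.
The state is a dict: "t": time; "q": joint angles; "dq": joint speeds; "tau": joint torques, N m; "tcp_pos": TCP position; "tcp_rot": TCP orientation; "wrist_force": force on the tool from outside, world axes, zero at the start; "moment": the same for the moment, N m; "width": finger opening in m; "grip_force": force on a finger pad.
Only numpy, scipy, OpenCV 4.12 (cv2) and the standard library are available. Lean on these libraries where they do the work, as an engineer would, in place of code of your own. Each camera call takes 0.05 s, during which the arm holds its last target. There are 200 camera calls.

## Working session

There is one attempt and no reset: what is moved stays moved. The work goes in short steps, each a Python script; the robot and the scene stay as the last script left them, time stands still between calls to the robot, and variables do not carry over. Pictures are saved under pics/ and viewed, at most 10 in all, crops included, and the job is handed in when it is done.

```bash
mkdir -p pics; ls; python3 - <<'E'
from bench import manip,sensors,read_camera
import cv2,numpy as np,pickle
s=sensors.get_state();print(s)
for n in("top","scene"):
    c=read_camera(n);cv2.imwrite(f"pics/{n}0.png",c["pixels"]);pickle.dump(c,open(f"{n}0.pkl","wb"));print(n,c["mtx"],c["world_to_cam"])
E
```

```text
pics
{'t': 0.0, 'q': array([ 1.12727626e+00,  9.18482864e-02,  1.23187347e+00, -1.73461034e-05,
        1.81980396e+00, -5.67274669e-02]), 'dq': array([ 0.00027241, -0.00012017, -0.00064196,  0.00033693, -0.000428  ,
       -0.00054362]), 'tau': array([ 1.44629248e-03, -4.46441424e+01, -4.06458592e+01,  7.00445333e-02,
        2.88424676e-02, -1.08856161e-04]), 'tcp_pos': array([0.22624401, 0.55543382, 0.24352019]), 'tcp_rot': array([-6.03709527e-01, -3.08256820e+00,  2.94805058e-03]), 'wrist_force': array([0.6511256 , 0.17155376, 0.12425201]), 'moment': array([ 0.03169344, -0.01628513,  0.03338098]), 'grip_force': 0.0, 'width': 0.08785963259631877}
top [[520.48141818   0.         320.49676289]
 [  0.         520.48141818 237.8602609 ]
 [  0.           0.           1.        ]] [[-2.13027281e-03 -9.99996878e-01  1.30625064e-03 -4.95200511e-02]
 [-9.83010983e-01  1.85434154e-03 -1.83537379e-01  4.85873287e-01]
 [ 1.83534384e-01 -1.67504341e-03 -9.83011864e-01  1.43385583e+00]
 [ 0.00000000e+00  0.00000000e+00  0.00000000e+00  1.00000000e+00]]
scene [[529.29694149   0.         310.5750193 ]
 [  0.         529.29694149 244.83191987]
 [  0.           0.           1.        ]] [[-0.141596    0.98990537 -0.00615887  0.1086789 ]
 [ 0.74249025  0.10208681 -0.66203211 -0.31934759]
 [-0.65472041 -0.098314   -0.74945016  1.71984375]
 [ 0.          0.          0.          1.        ]]
```

View pics/top0.png

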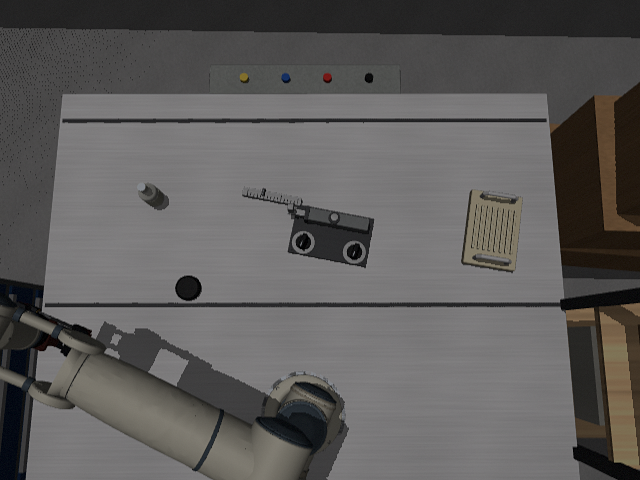

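View pics/scene0.png

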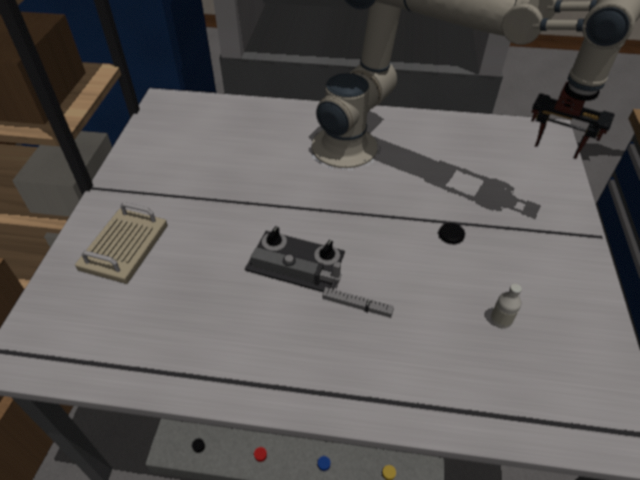

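The top view shows the gauge mid-bed. The mouth knob is at about (303,242), the tail knob at (355,252), the button at (334,217), the post at (295,210) and the clip at (263,191). The scene view agrees: knobs at (327,250) and (273,238), clip at (368,307). Next I'll get closer with the wrist camera.

```bash
cat > h.py <<'E'
import numpy as np,cv2,pickle
from scipy.spatial.transform import Rotation as R
from bench import manip,sensors,read_camera
def ray(c,uv):
    """camera centre and world direction of a pixel; c has mtx and T (cam->world)"""
    d=np.linalg.inv(c["mtx"])@[uv[0],uv[1],1.];return c["T"][:3,3],c["T"][:3,:3]@d
def plane(c,uv,z):
    o,d=ray(c,uv);return o+d*(z-o[2])/d[2]
def tri(obs):
    A=np.zeros((3,3));b=np.zeros(3);L=[]
    for c,uv in obs:
        o,d=ray(c,uv);d=d/np.linalg.norm(d);P=np.eye(3)-np.outer(d,d);A+=P;b+=P@o;L.append((o,P))
    p=np.linalg.solve(A,b);return p,max(np.linalg.norm(P@(p-o)) for o,P in L)
def cam(n,save=None):
    s=sensors.get_state();c=read_camera(n)
    if n=="wrist":
        T=np.eye(4);T[:3,:3]=R.from_rotvec(s["tcp_rot"]).as_matrix();T[:3,3]=s["tcp_pos"];c["T"]=T@c["mount"]
    else:c["T"]=np.linalg.inv(c["world_to_cam"])
    if save:cv2.imwrite(f"pics/{save}.png",c["pixels"]);pickle.dump(c,open(save+".pkl","wb"))
    return c
def load(n):
    c=pickle.load(open(n+".pkl","rb"))
    if "T" not in c:c["T"]=np.linalg.inv(c["world_to_cam"])
    return c
def rot(a):
    """tool down, tool x axis at angle a in world; y axis at a-90deg"""
    x=np.array([np.cos(a),np.sin(a),0]);z=np.array([0,0,-1.]);return R.from_matrix(np.c_[x,np.cross(z,x),z]).as_rotvec()
E
python3 - <<'E'
from h import *
t,s=load("top0"),load("scene0")
for n,a,b in(("mouth",(303,242),(327,250)),("tail",(355,252),(273,238)),("button",(334,217),(289,259)),("clip",(263,191),(368,307))):
    print(n,tri([(t,a),(s,b)]),plane(t,a,.04))
c=cam("wrist");print(c["mount"],c["mtx"]);print(R.from_rotvec(sensors.get_state()["tcp_rot"]).as_matrix())
E
```

```text
mouth (array([0.47621263, 0.00075672, 0.03142613]), np.float64(0.001156096536285319)) [ 0.47481234 -0.00067036  0.04      ]
tail (array([ 0.44795803, -0.14846219,  0.024931  ]), np.float64(0.000884442096794629)) [ 0.4457151  -0.14830225  0.04      ]
button (array([ 0.54297185, -0.08767559,  0.05941834]), np.float64(0.001210711671134897)) [ 0.54759435 -0.08942537  0.04      ]
clip (array([0.63161543, 0.11980593, 0.01705814]), np.float64(0.0013171801809009137)) [0.6252364  0.11590783 0.04      ]
[[-5.09461024e-04 -9.65075547e-01 -2.61971238e-01  7.16453392e-02]
 [ 9.99998958e-01 -8.45526399e-04  1.17011456e-03 -1.58323812e-03]
 [-1.35075254e-03 -2.61970368e-01  9.65074972e-01 -1.40068636e-01]
 [ 0.00000000e+00  0.00000000e+00  0.00000000e+00  1.00000000e+00]] [[354.90785295   0.         317.79133817]
 [  0.         354.90785295 238.32978788]
 [  0.           0.           1.        ]]
[[-9.26150280e-01  3.77154069e-01 -6.83584215e-04]
 [ 3.77154671e-01  9.26149277e-01 -1.36761892e-03]
 [ 1.17297987e-04 -1.52443762e-03 -9.99998831e-01]]
```

```bash
python3 - <<'E'
from h import *
yw=-.188
for i,p in enumerate([(.53,0.0,.20),(.48,-.13,.20)]):
    manip.move_pose(p,rot(yw+np.pi/2));manip.sleep(.2);cam("wrist",f"w{i}");print(sensors.get_state()["t"],sensors.get_state()["q"])
a=[cv2.imread(f"pics/w{i}.png") for i in(0,1)]
E
```

```text
2.6667 [-6.33130981e-02 -1.01882584e-01  1.50182790e+00  8.08209895e-05
  1.74165469e+00  1.23804622e-01]
3.5333 [-3.30611390e-01 -1.90292077e-01  1.58190816e+00  2.44878390e-04
  1.75015717e+00 -1.44589791e-01]
```

View pics/w0.png

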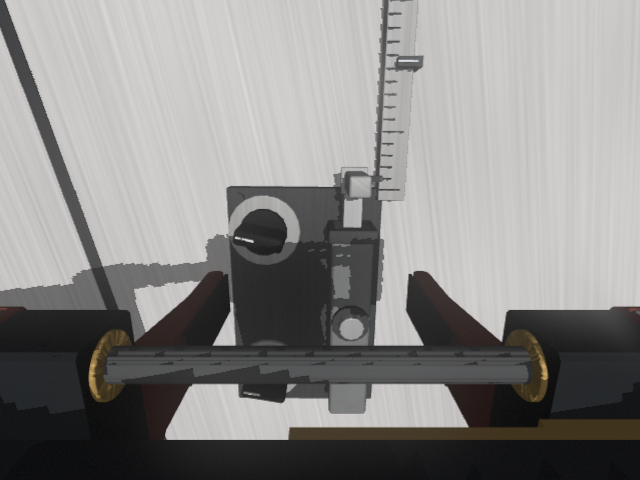

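View pics/w1.png

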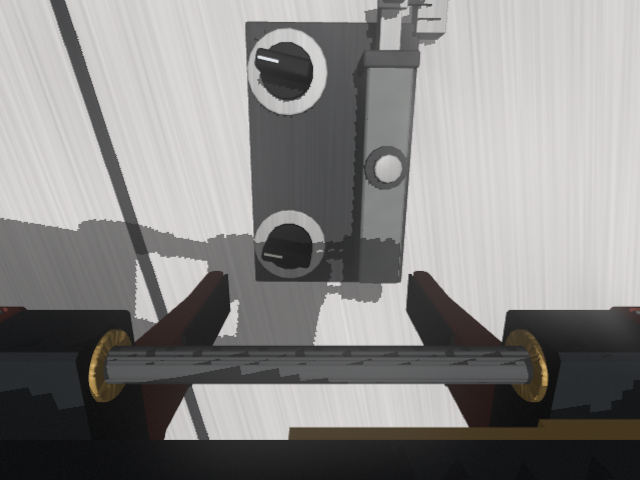

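Both wrist views show the gauge with +y up and +x to the right:
- **w1:** mouth ring around (288,71), tail ring around (290,246), button at (388,168), with the white bar-end marks visible.
- **w0:** button at (351,328), clip at (408,62), post top at (360,187).

Next I'll measure these with masks.

```bash
cat > m.py <<'E'
from h import *
def blobs(c,box,thr,minA=8,dark=False):
    x0,y0,x1,y1=box;g=cv2.cvtColor(c["pixels"],cv2.COLOR_BGR2GRAY)[y0:y1,x0:x1]
    m=((g<thr) if dark else (g>thr)).astype(np.uint8)
    cs,_=cv2.findContours(m,cv2.RETR_EXTERNAL,cv2.CHAIN_APPROX_NONE,offset=(x0,y0))
    return sorted([k for k in cs if cv2.contourArea(k)>=minA],key=cv2.contourArea,reverse=True)
def cen(k):
    return np.array(cv2.minAreaRect(k)[0])
E
python3 - <<'E'
from m import *
a,b=load("w0"),load("w1")
for n,c,box,t in(("btn0",a,(325,305,375,342),170),("btn1",b,(362,145,412,190),170),("ringM1",b,(249,24,335,120),140),("ringT1",b,(250,205,332,280),140),("ringM0",a,(229,190,305,270),140),
  ("markM0",a,(231,228,262,250),90),("markM1",b,(255,50,284,70),120),("markT0",a,(238,386,268,402),60),("markT1",b,(260,250,288,264),70),("post0",a,(346,172,372,200),150),("clipline0",a,(396,54,420,70),170)):
    for k in blobs(c,box,t,4)[:2]:
        r=cv2.minAreaRect(k);print(n,np.round(cv2.contourArea(k)),np.round(r[0],1),np.round(r[1],1),round(r[2],1), cv2.boundingRect(k), np.round(cv2.fitEllipse(cv2.convexHull(k))[0:2],1).tolist() if len(cv2.convexHull(k))>5 else"")
big=lambda c,x,y,w,h,s:cv2.resize(c["pixels"][y:y+h,x:x+w],None,fx=s,fy=s,interpolation=cv2.INTER_NEAREST)
A=big(a,220,180,110,90,3.5);B=big(b,240,15,110,90,3.5);C=big(a,330,40,110,80,3.5);D=big(a,330,150,110,90,3.5)
h=min(x.shape[0] for x in(A,B,C,D));cv2.imwrite("pics/crop.png",np.vstack([np.hstack([A[:h],B[:h]]),np.hstack([C[:h],D[:h]])]))
E
```

```text
btn1 456.0 [387.8 167.8] [23.3 25.5] 45.0 (376, 155, 25, 26) [[387.9, 167.7], [24.0, 25.8]]
btn1 52.0 [409.5 167. ] [44.  3.] 90.0 (408, 145, 4, 45) 
ringM1 5251.0 [287.5  71. ] [86. 77.] 90.0 (249, 28, 78, 87) [[286.9, 71.0], [79.2, 86.3]]
ringT1 952.0 [288.  226.5] [31. 70.] 90.0 (253, 211, 71, 32) [[288.1, 235.6], [49.3, 67.2]]
ringT1 67.0 [251.5 220.5] [31.  3.] 90.0 (250, 205, 4, 32) [[251.2, 220.8], [4.1, 36.3]]
ringM0 1160.0 [265.1 217.3] [70.6 43. ] 6.2 (229, 196, 71, 47) [[263.6, 228.2], [65.1, 70.2]]
ringM0 12.0 [247.  239.9] [10.7  2.2] 14.0 (242, 238, 11, 5) [[248.4, 240.2], [2.3, 14.8]]
markM0 37.0 [244.  239.1] [18.9  3. ] 13.0 (235, 236, 19, 7) [[243.9, 239.1], [3.4, 23.1]]
markM0 22.0 [233.5 233.5] [11.  5.] 90.0 (231, 228, 6, 12) 
markM1 56.0 [267.6  58.6] [21.8  3.4] 14.0 (257, 55, 22, 8) [[267.4, 58.5], [4.4, 23.8]]
markT0 118.0 [252.5 393.5] [15. 29.] 90.0 (238, 386, 30, 16) 
markT0 34.0 [251.5 393.4] [17.3  3. ] 9.5 (243, 391, 18, 6) [[251.5, 393.4], [4.1, 18.0]]
markT1 32.0 [273.  255.3] [18.4  2.7] 10.3 (264, 253, 19, 6) [[272.5, 255.3], [3.3, 21.7]]
markT1 26.0 [263.5 259.2] [18.4  8.8] 47.3 (260, 250, 14, 14) 
post0 334.0 [360.5 186.5] [19. 19.] 90.0 (351, 177, 20, 20) [[359.9, 184.7], [21.6, 31.9]]
post0 8.0 [368. 173.] [2. 6.] 90.0 (365, 172, 7, 3) 
clipline0 18.0 [408.   60.5] [ 1. 18.] 90.0 (399, 60, 19, 2)
```

View pics/crop.png

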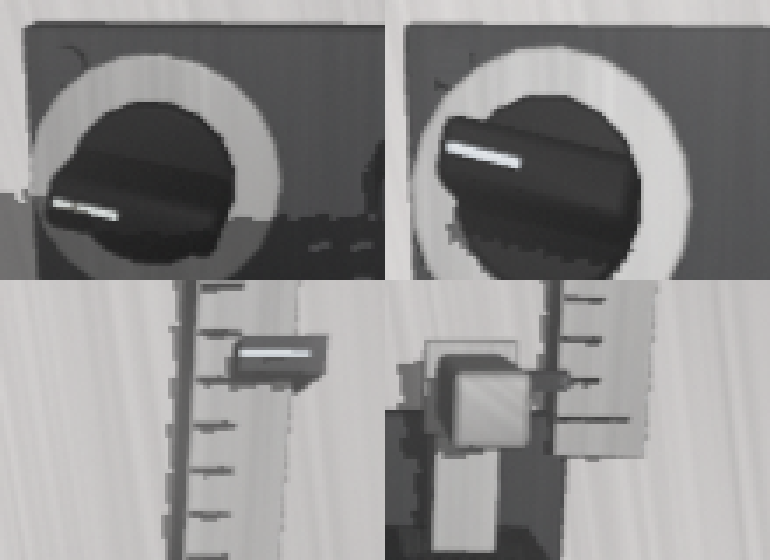

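The crops show the bar ends with white marks, the clip's white line and the post top with its pointer. Next I'll triangulate and fit the gauge frame.

```bash
python3 - <<'E'
from m import *
a,b,t,s=[load(n) for n in("w0","w1","top0","scene0")]
k=blobs(a,(330,308,372,342),120)[0];b0=cv2.fitEllipse(k);print("b0",b0)
B,e=tri([(a,b0[0]),(b,(387.8,167.8))]);print("button",B,e)
M,e=tri([(a,(244,239.1)),(b,(267.6,58.6))]);print("markM",M,e)
T,e=tri([(a,(251.5,393.4)),(b,(273,255.3))]);print("markT",T,e)
def ang(c,ctr,deg,L,z):
    v=np.array([np.cos(np.radians(deg)),np.sin(np.radians(deg))])*L
    d=plane(c,np.array(ctr)+v,z)-plane(c,np.array(ctr)-v,z);return np.arctan2(d[1],d[0])
aM=[ang(b,(267.6,58.6),14,10,.056),ang(a,(244,239.1),13,9,.056)];aT=[ang(b,(273,255.3),10.3,9,.056),ang(a,(251.5,393.4),9.5,8,.056)];print("bar angles",aM,aT)
for z in(.012,.016):
    P=plane(b,(287.3,71),z);Q=plane(b,(288,242),z);print("ringM",P,"diam",np.linalg.norm(plane(b,(249,71),z)-plane(b,(326.5,71),z)))
d=np.array([np.cos(np.mean(aM)),np.sin(np.mean(aM))]);print("mark offset from M axis", (P[:2]-M[:2])@d,(P[:2]-M[:2])@[-d[1],d[0]])
# plate corners in w1 at z=12mm: left edge & right/tail corner
for uv in((247,22),(257,281),(401,282)):print("corner",plane(b,uv,.012))
print("clip line",plane(a,(408,61),.029),tri([(a,(408,61)),(t,(263,191)),(s,(368,307))]))
print("post",plane(a,(360.5,186.5),.09))
E
```

```text
b0 ((351.117919921875, 328.467041015625), (20.673847198486328, 22.84563636779785), 85.61368560791016)
button [ 0.5420427  -0.08811123  0.06480121] 1.2244586049390962e-05
markM [0.46808658 0.00485237 0.05616519] 5.52790285075342e-05
markT [ 0.43904041 -0.14280476  0.05594206] 7.447745885995168e-05
bar angles [np.float64(-0.41171227331054494), np.float64(-0.4252294328089568)] [np.float64(-0.37596399401813363), np.float64(-0.38323129589029953)]
ringM [0.47844804 0.00249086 0.012     ] diam 0.06581786172129911
ringM [0.4786268  0.00172967 0.016     ] diam 0.06501525477160915
mark offset from M axis 0.010899673901518239 0.0014299165042099375
corner [0.45356752 0.04485124 0.012     ]
corner [ 0.40939059 -0.1787797   0.012     ]
corner [ 0.54927107 -0.20623072  0.012     ]
clip line [0.6252788  0.11779419 0.029     ] (array([0.63046797, 0.11991078, 0.01549851]), np.float64(0.0020615482919051475))
post [0.56657659 0.03452638 0.09      ]
```

The measurements hang together: the knobs are 150 mm apart, yaw is -0.194, the button sits at gauge (35,0), and the post is 125.6 mm out. The estimated extension is about 0.093. Now the tail knob.

```bash
cat > knob.py <<'E'
from m import *
YAW=-.194
def turn(p,ang):
    rv=rot(ang+np.pi)
    manip.move_pose((*p,.13),rv);manip.line_to((*p,.052),rate=.12)
    manip.close(25);s=sensors.get_state();print("gripped w",s["width"],s["grip_force"],s["wrist_force"],s["t"])
    q=s["q"].copy();m0=s["moment"][2];end=q[5]+(ang-(YAW-1.5))
    for dq in(-.9,-.45,-.1,0,.04,.08,.12,.16,.2):
        q[5]=end+dq;manip.goto_joints(q);s=sensors.get_state()
        if dq>-.2:print(dq,"mz",round(s["moment"][2]-m0,3),"q6",round(s["q"][5]-end,4),"F",np.round(s["wrist_force"],1),"t",round(s["t"],2))
        if dq>-.05 and abs(s["moment"][2]-m0)>.6:break
    return s
def release(z=.13):
    manip.ungrasp();p=sensors.get_state()["tcp_pos"];manip.line_to((p[0],p[1],z),rate=.15);print("t",sensors.get_state()["t"])
E
python3 - <<'E'
from knob import *
turn((.4493,-.1469),-.380)
E
```

```text
gripped w 0.013726198396417887 24.997922480106354 [ 2.83291041  5.03414122 -0.39174086] 6.75
-0.1 mz -0.005 q6 -0.1055 F [ 0.1  2.  -0.1] t 8.17
0 mz -0.03 q6 -0.0055 F [0.7 0.8 0.3] t 8.42
0.04 mz 0.713 q6 0.0354 F [ 0.9  0.6 -0.6] t 8.67
```

```bash
python3 - <<'E'
from knob import *
release()
turn((.4782,.0006),-.418)
release(.17)
c=cam("wrist","w2");print(sensors.get_state()["tcp_pos"])
E
```

```text
t 10.5333
gripped w 0.01432406460143456 24.99021202325821 [ 2.95849613  5.61916574 -1.95591062] 13.4
-0.1 mz -0.101 q6 -0.1057 F [ 1.8  3.3 -1. ] t 14.78
0 mz -0.092 q6 -0.0055 F [ 1.9  1.5 -2. ] t 15.03
0.04 mz 0.548 q6 0.0355 F [ 3.   1.  -1.5] t 15.28
0.08 mz 0.72 q6 0.0769 F [ 3.5  1.  -1. ] t 15.53
t 17.6583
[0.47802895 0.0013775  0.16845284]
```

View pics/w2.png

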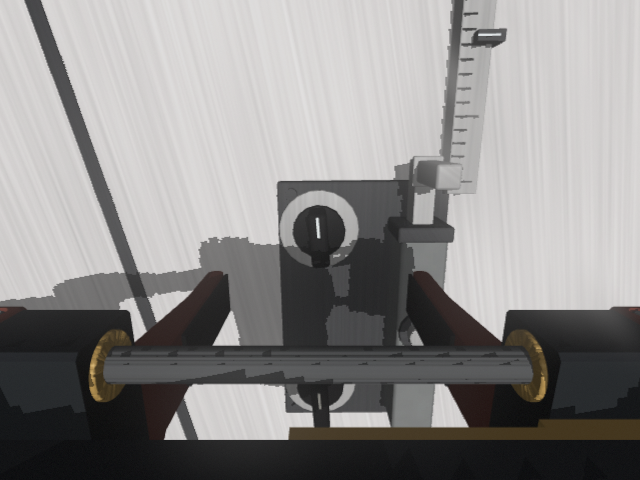

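Both bars now lie along the gauge's y at their stops (marks at (318,228) and (320,403)). Now the button.

```bash
python3 - <<'E'
from knob import *
manip.close(20)
p=np.array([.5420,-.0881])
manip.move_pose((*p,.115),rot(YAW+np.pi/2))
f0=sensors.get_state()["wrist_force"][2]
for z in(.097,.092,.090,.088,.087,.086,.085,.084):
    manip.line_to((*p,z),rate=.05);s=sensors.get_state();f=s["wrist_force"][2]-f0;print(z,round(s["tcp_pos"][2],4),round(f,2))
    if f>9:break
manip.line_to((*p,.12),rate=.15)
ydir=np.array([-np.sin(YAW),np.cos(YAW)])
# view the post and clip from two places
M=np.array([.478,.001]);X=np.array([np.cos(YAW),np.sin(YAW)])
g=lambda x,y:M+X*(x+.045)+ydir*(y-.075)
manip.ungrasp()
for i,(x,y) in enumerate([(.035,.045),(.035,.115)]):
    manip.move_pose((*g(x,y),.17),rot(YAW+np.pi/2));manip.sleep(.15);cam("wrist",f"v{i}")
print(sensors.get_state()["t"])
E
```

```text
0.097 0.0969 0.41
0.092 0.0916 0.07
0.09 0.0899 -0.25
0.088 0.0878 -0.06
0.087 0.0872 0.97
0.086 0.0863 2.43
0.085 0.0852 4.22
0.084 0.0839 1.88
24.7917
```

```bash
python3 - <<'E'
import cv2,numpy as np
a=cv2.imread("pics/v0.png");b=cv2.imread("pics/v1.png")
cv2.imwrite("pics/v01.png",np.hstack([a[0:340,200:600],b[0:340,200:600]]))
E
```

```text
(no output)
```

View pics/v01.png

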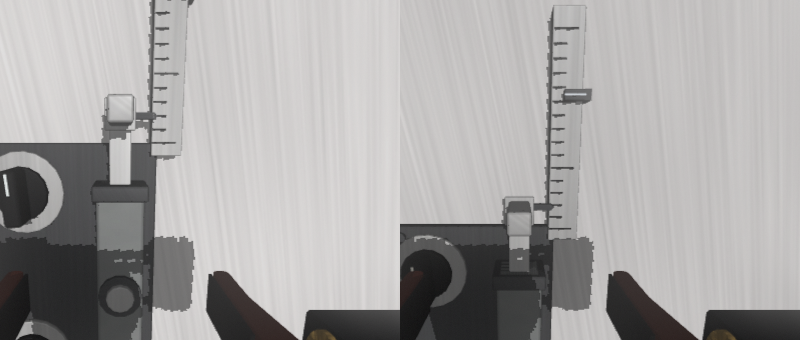

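The arm popped: its post top is at about (321,106) in v0 and (319,223) in v1. The clip line is at (375,95) in v1. Now I'll triangulate the post and clip.

```bash
python3 - <<'E'
from knob import *
w0,w2,v0,v1=[load(n) for n in("w0","w2","v0","v1")]
def show(n,c,box,t):
    for k in blobs(c,box,t,4)[:3]:print(n,cv2.contourArea(k),cv2.minAreaRect(k))
for n,c,box in(("w0",w0,(398,57,420,66)),("w2",w2,(476,30,504,42)),("v1",v1,(363,90,389,100))):
    for t in (190,):show("clip "+n,c,box,t)
g=cv2.cvtColor(v1["pixels"],cv2.COLOR_BGR2GRAY);print(g[88:104,375]);print(g[195:245,319])
g0=cv2.cvtColor(v0["pixels"],cv2.COLOR_BGR2GRAY);print(g0[85:130,321]);print("rows",g0[105,300:345]);print(g[225,298:342])
E
```

```text
clip w0 18.0 ((408.0, 60.5), (1.0, 18.0), 90.0)
clip w2 13.5 ((489.5, 34.5), (1.0, 21.0), 90.0)
[165 104 107 104 115 166 203 135  89 102 100  92  80  81  97 131]
[184 153 144 169 169 159 100  84  84  83  83  84  84  84  83  82  86 116
 148 157 170 171 165 163 163 164 168 168 167 164 161 158 156 156 155 155
 155 152 150 135 119 140 166 165 164 165 165 165 165 163]
[206 206 206 206 206 206 206 207 197 146 170 191 208 209 207 204 200 200
 201 204 206 206 205 202 198 195 191 190 188 189 187 187 185 183 175 150
 125  92  72  72  77  99 105 105  98]
rows [203 205 208 210 158 176 153 133 150 174 190 193 193 193 196 198 199 202
 204 207 207 206 205 202 200 199 199 199 201 203 205 186 158 121 186 172
 193 206 203 201 199 200 201 203 204]
[ 53  54  54  53  51  50  49  58  59 106 103 142 158 159 158 158 159 157
 157 159 160 161 162 163 164 165 164 163 162 160 159 147 137 107  80  61
  54  54  54  54  54  54  52  52]
```

```bash
python3 - <<'E'
from knob import *
w0,w2,v0,v1=[load(n) for n in("w0","w2","v0","v1")]
X=np.array([np.cos(YAW),np.sin(YAW)]);Y=np.array([-X[1],X[0]]);M=np.array([.478,.001])
def gg(p):d=p[:2]-M;return np.round([d@X-.045,d@Y+.075,p[2]],4)
P,e=tri([(v0,(320,107)),(v1,(319.8,223.3))]);print("post",P,gg(P),e)
C,e=tri([(w0,(408,60.7)),(w2,(489.5,34.7)),(v1,(375.5,94.1))]);print("clip",C,gg(C),e)
for n,c,u in(("w0",w0,(408,60.7)),("w2",w2,(489.5,34.7)),("v1",v1,(375.5,94.1))):print(n,gg(plane(c,u,.029)))
print("post plane",gg(plane(v0,(320,107),.09)),gg(plane(v1,(319.8,223.3),.09)))
# rail direction check
for u in((353,10),(351,238)):print(gg(plane(v1,u,.02)))
E
```

```text
post [0.56846621 0.04367397 0.08951229] [0.0355 0.1343 0.0895] 0.00028517768334576383
clip [0.6253862  0.11787943 0.02932051] [0.0771 0.2181 0.0293] 0.00018297234646621455
w0 [0.077  0.2182 0.029 ]
w2 [0.0773 0.2181 0.029 ]
v1 [0.0772 0.2182 0.029 ]
post plane [0.0353 0.1343 0.09  ] [0.0358 0.1344 0.09  ]
[0.0601 0.2758 0.02  ]
[0.0625 0.1058 0.02  ]
```

The arm came out only about 9 mm, so the press was too short or too shallow. I'll press again, deeper, and hold.

```bash
python3 - <<'E'
from knob import *
manip.close(20)
p=np.array([.5420,-.0881])
manip.move_pose((*p,.1),rot(YAW+np.pi/2))
f0=sensors.get_state()["wrist_force"][2]
for z in(.088,.085,.083,.082,.081,.080):
    manip.line_to((*p,z),rate=.05);s=sensors.get_state();f=s["wrist_force"][2]-f0;print(z,round(s["tcp_pos"][2],4),np.round(s["wrist_force"],2),round(f,2))
    if f>10:break
manip.sleep(.7)
print(sensors.get_state()["wrist_force"]);
manip.line_to((*p,.12),rate=.15);manip.ungrasp()
M=np.array([.478,.001]);X=np.array([np.cos(YAW),np.sin(YAW)]);Y=np.array([-X[1],X[0]])
q=M+X*.08-Y*.005
manip.move_pose((*q,.17),rot(YAW+np.pi/2));cam("wrist","u0")
print(sensors.get_state()["t"])
E
```

```text
0.088 0.0877 [-1.27 -0.01 -0.02] -0.23
0.085 0.0848 [ 0.17 -0.7  -0.57] -0.78
0.083 0.0837 [-0.77  0.43  3.79] 3.59
0.082 0.0825 [0.68 0.19 4.36] 4.15
0.081 0.0814 [0.34 1.4  3.64] 3.43
0.08 0.0812 [-1.95  0.92  8.74] 8.53
[-1.46559626  1.06647037  9.28398851]
31.35
```

View pics/u0.png

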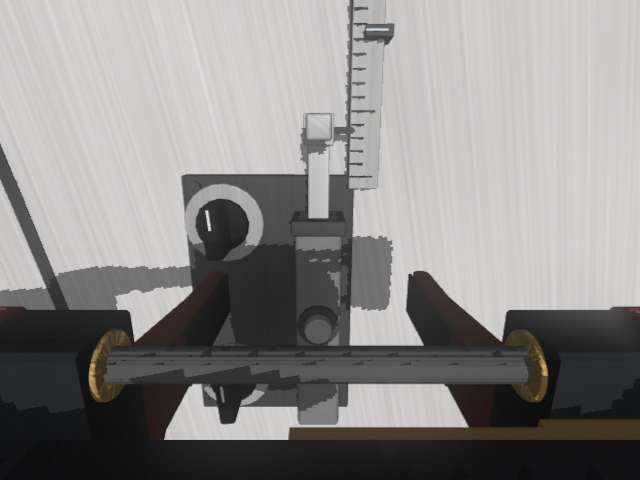

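The arm is now properly out, with its post top at about (319,126). I'll grip the post and pull to the clip.

```bash
python3 - <<'E'
from knob import *
X=np.array([np.cos(YAW),np.sin(YAW)]);Y=np.array([-X[1],X[0]]);M=np.array([.478,.001])
u0=load("u0")
def gg(p):d=p[:2]-M;return np.round([d@X-.045,d@Y+.075,p[2]],4)
k=max(blobs(u0,(308,114,331,141),165),key=cv2.contourArea);print(cv2.minAreaRect(k),cv2.boundingRect(k))
uv=cen(k);P=plane(u0,uv,.09);y=gg(P);print("post",P,y,"clip again",gg(plane(u0,(378,30.5),.029)))
if .144<y[1]<.16 and abs(y[0]-.035)<.003:
    rv=rot(YAW+np.pi/2)
    manip.move_pose((*P[:2],.14),rv);manip.line_to((*P[:2],.071),rate=.12);manip.close(40)
    s=sensors.get_state();print(s["width"],s["grip_force"],s["wrist_force"],s["tcp_pos"],gg(s["tcp_pos"]))
    d=.2181-y[1]
    manip.line_to((*(P[:2]+Y*d),.071),rate=.05);manip.sleep(.3)
    s=sensors.get_state();print(s["width"],s["wrist_force"],gg(s["tcp_pos"]),s["t"]);cam("wrist","p0");print(cam("top","p0t")["mtx"][0,0])
E
```

```text
((319.0, 125.5), (23.0, 22.0), 90.0) (308, 114, 23, 24)
post [0.57164376 0.05944094 0.09      ] [0.0356 0.1504 0.09  ] clip again [0.0777 0.2175 0.029 ]
0.015672067753564927 39.999781250953674 [ 1.05190595  0.22882724 -1.05464958] [0.57169664 0.05940168 0.07096117] [0.0357 0.1504 0.071 ]
0.015685958663069245 [ 1.54946848 -4.45399084 -1.41321687] [0.0357 0.2179 0.071 ] 35.4083
520.4814181837099
```

View pics/p0.png

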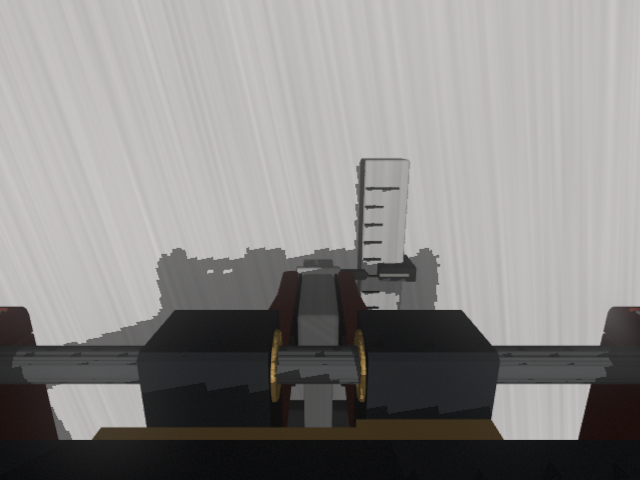

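The pointer at about (370,273) meets the clip line at about (397,271). I'll zoom in to check to the millimetre.

```bash
python3 - <<'E'
from knob import *
c=load("p0");cv2.imwrite("pics/p0c.png",cv2.resize(c["pixels"][250:290,345:425],None,fx=9,fy=9,interpolation=cv2.INTER_NEAREST))
g=cv2.cvtColor(c["pixels"],cv2.COLOR_BGR2GRAY)
for x in(366,370,374,376,378,385,395,405):print(x,g[258:286,x])
E
```

```text
366 [ 61  49  72 124 140  88  87  87  88  88  89  87  86  74  47  45  46  44
  45  48  64  83  86  86  86  86  85  85]
370 [ 50  47  78 144 157 158 146  85  85  84  83  85  82  83  84  84  77  35
  43  71  83  84  82  82  82  82  81  81]
374 [ 48  48  83 158 158 148  85  85  86  84  85  84  84  84  85  84  77  34
  42  72  84  83  84  83  84  83  84  83]
376 [ 57  49  91 159 160 150  86  86  85  87  85  85  84  75  76  74  70  36
  43  73  84  84  84  85  84  83  84  85]
378 [ 61  50  92 159 149  67  45  42  42  40  41  40  40  39  39  39  41  39
  39  48  61  70  84  83  83  83  83  83]
385 [158 159 158 158 149  89  46  44  43  43  48  48  49  46  48  63 111 114
  92  46  50  69  66  77  82  83  83  83]
395 [151 153 153 153 143  70  45  44  46  45  49  49  49  48  48  64 110 114
  91  48  47  46  52  74  84  83  84  84]
405 [ 50  50  50  49  47  46  46  46  46  47  51  51  51  49  51  64 111 114
  91  49  50  56  61  87  98  99 100  99]
```

View pics/p0c.png

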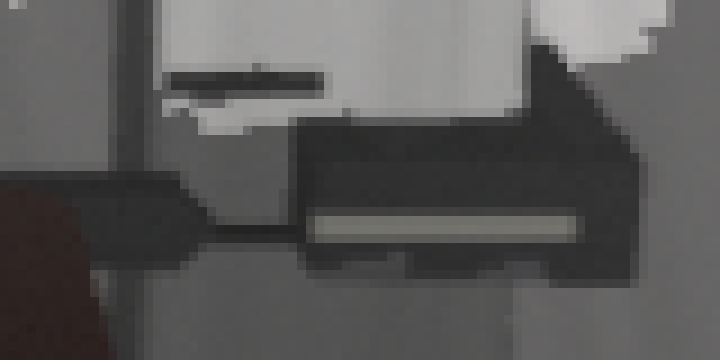

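```bash
python3 - <<'E'
from knob import *
X=np.array([np.cos(YAW),np.sin(YAW)]);Y=np.array([-X[1],X[0]]);M=np.array([.478,.001])
gg=lambda p:np.round([(p[:2]-M)@X-.045,(p[:2]-M)@Y+.075,p[2]],5)
c=load("p0")
for z in(.024,.026):print("ptr",gg(plane(c,(374,275.6),z)))
print("clip",gg(plane(c,(395,274.9),.029)),"px/mm row", (plane(c,(374,275.6),.026)-plane(c,(374,276.6),.026))[:2]@Y)
E
```

```text
ptr [0.06686 0.21564 0.024  ]
ptr [0.06653 0.21641 0.026  ]
clip [0.07748 0.21797 0.029  ] px/mm row 0.0005932373448444325
```

```bash
python3 - <<'E'
from knob import *
for n,(x0,x1),(r0,r1) in(("w0",(373,385),(174,188)),("v0",(346,360),(109,124)),("v1",(343,358),(200,214)),("u0",(341,355),(123,138))):
    g=cv2.cvtColor(load(n)["pixels"],cv2.COLOR_BGR2GRAY);print(n,x0,r0);print(g[r0:r1,x0:x1].T)
E
```

```text
w0 373 174
[[139 114  79  86  85  85  83  89 111 110 109 116 132  71]
 [111  95  79  84  85  85  84  90 112 112 111 111 105  67]
 [ 95  83  79  85  84  84  85  85  91  84  84  84  81  63]
 [ 75  71  80  86  85  85  85  83  71  70  70  70  70  67]
 [ 70  70  80  87  84  85  83  81  70  71  69  70  70  69]
 [ 70  68  79  86  86  85  85  84  83  85  88  91  95  96]
 [128 108  80  85  89  89  84 100 148 151 155 156 159 160]
 [163 130  81  92  98 101  88 106 173 173 175 175 175 177]
 [172 136  81  96 110 103 105 107 174 175 175 174 174 175]
 [174 161 130 101  94  93 116 159 174 174 173 172 172 172]
 [173 172 165 147  81  96 144 172 172 171 172 172 171 171]
 [173 172 172 161  78 123 168 172 173 172 172 172 172 172]]
v0 346 109
[[201 203 194 139  97  96  95  97  94  90 113 205 194 118 117]
 [200 193 144 117  97  97  95  97  96  90 111 205 195 119 118]
 [200 189 115 104  98  96  94  96  96  91  92 148 145 116 117]
 [141 137 108 105  99  96  97  97  97  90  79 100 100 101 101]
 [ 87  87  87  93  98  96  96  97  95  91  76  82  81  82  80]
 [ 76  76  77  89  98  97  95  97  95  91  74  75  75 
[... 1604 characters left out ...]
3 114]
 [198 197 196 185  94  92  93  92  93  90 117 185 113 113 113]
 [199 199 200 186  94  93  91  93  91  91 103 140 113 112 112]
 [148 146 147 140  94  93  93  93  92  91  95 114 113 114 114]
 [110 109 109 106  94  95  93  93  92  91  94  99  99  99  98]
 [ 86  85  84  86  94  93  92  92  92  91  90  80  79  80  79]
 [ 75  75  74  77  93  93  92  93  92  91  89  77  78  81  90]
 [136 137 138 132  93  94  99  92  92  90 105 152 153 145 100]
 [167 107 129 168 108  99 100  92  93  97 115 181 182 171  89]
 [173  77 118 178 127  97 104  94  95 105 126 186 186 173  83]
 [173  76 118 184 166 122  98  93  99 136 171 185 185 174 106]
 [171  77 116 184 181 167 138  99 133 173 183 183 182 173 115]]
```

```bash
python3 - <<'E'
from knob import *
X=np.array([np.cos(YAW),np.sin(YAW)]);Y=np.array([-X[1],X[0]]);M=np.array([.478,.001])
gg=lambda p:np.round([(p[:2]-M)@X-.045,(p[:2]-M)@Y+.075,p[2]],5)
v0,v1,u0,w0,p0=[load(n) for n in("v0","v1","u0","w0","p0")]
print(gg(tri([(v0,(355.5,116.)),(v1,(352,206.4))])[0]))
for n,c,u,py in(("v0",v0,(355.5,116.),.1343),("v1",v1,(352,206.4),.1343),("u0",u0,(353,130),.1504),("w0",w0,(382,178),.1256),("p0",p0,(367,274.8),.2179)):
    a,b=gg(plane(c,u,.026)),gg(plane(c,u,.029));print(n,a,b,"ptr-post",a[1]-py)
E
```

```text
[0.06232 0.13369 0.02483]
v0 [0.06226 0.13361 0.026  ] [0.06197 0.13341 0.029  ] ptr-post -0.0006899999999999962
v1 [0.06214 0.1339  0.026  ] [0.06185 0.13443 0.029  ] ptr-post -0.00040000000000001146
u0 [0.06204 0.14992 0.026  ] [0.06175 0.14982 0.029  ] ptr-post -0.0004800000000000082
w0 [0.06173 0.12492 0.026  ] [0.06119 0.1252  0.029  ] ptr-post -0.0006799999999999862
p0 [0.06262 0.21689 0.026  ] [0.06218 0.21804 0.029  ] ptr-post -0.0010100000000000109
```

Correcting for the pointer itself (the thin line beside the clip is a scale tick), it is about 0.8 mm short. I'll nudge it and re-check.

```bash
python3 - <<'E'
from knob import *
X=np.array([np.cos(YAW),np.sin(YAW)]);Y=np.array([-X[1],X[0]]);M=np.array([.478,.001])
gg=lambda p:np.round([(p[:2]-M)@X-.045,(p[:2]-M)@Y+.075,p[2]],5)
p=sensors.get_state()["tcp_pos"];t=M+X*(.0356+.045)+Y*(.2189-.075)
manip.line_to((*t,.071),rate=.02);manip.sleep(.3)
s=sensors.get_state();print(gg(s["tcp_pos"]),s["width"],s["grip_force"],s["wrist_force"],s["t"])
c=cam("wrist","p1");g=cv2.cvtColor(c["pixels"],cv2.COLOR_BGR2GRAY)
for x in(364,366,367,368,390,400):print(x,g[262:286,x])
E
```

```text
[0.03567 0.21889 0.07098] 0.015720387799964684 39.99973475933075 [ 2.90736266 -4.94154981 -1.57329722] 36.0583
364 [112 153  86  87  86  87  83  56  41  43  46  45  46  47  45  45  43  51
  76  85  86  85  86  85]
366 [ 85 113  89  88  88  87  86  87  85  73  46  44  46  46  45  45  49  82
  85  86  85  85  85  85]
367 [68 88 86 88 87 89 86 87 86 85 73 47 44 46 45 39 48 84 84 84 84 84 84 83]
368 [67 86 86 87 85 85 86 86 85 86 83 72 56 56 41 39 49 83 83 83 83 83 83 83]
390 [142  83  79  50  45  44  44  45  48  48  49  48  49  72 116 111  73  49
  62  62  62  81  81  82]
400 [159 149  82  51  45  46  44  45  50  50  50  50  51  72 117 120 127  69
  66  54  55  83  83  81]
```

```bash
python3 -c "
from bench import manip;print(manip.close_job())"
```

```text
the job is handed in; nothing more can be done
None
```

I handed the job in at about 36 s: I turned the tail knob and then the mouth knob to their stops, popped the arm free on a second button press (the first was too light), and left the gripper holding the post with the pointer within about 0.5 mm of the clip line by my measurements; the tray, cap and bottle were not touched.

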